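# Sort spare abacus beads by colour and close the red box

## Robot

A 6-joint arm with a two-finger parallel gripper is mounted at the origin on the work surface. World frame = base frame: x ahead of the robot, y to its left, z up, the work surface at z = 0. Lengths are in m, angles in rad, forces in N, time in s.
With the tool pointing down it reaches from about 0.35 to 0.975 m from the base axis. Payload 7.1 kg.
Tool frame: the origin (TCP) lies on the centre line of the jaws, within the pads' length; the fingertips stand 8 mm ahead of it and the grasp point (between the pads) lies 11 mm behind it; z points along the fingers, y is the line along which they close (so a half turn about z gives the same grasp; the last joint's range is limited). The gripper opens to 88 mm and grips with 3 to 60 N. Pads are 20 mm wide; open, the fingers measure 115 mm over their backs; the gripper's body (75 mm by 178 mm) begins 61 mm behind the grasp point.
Start: joints at [-1.342, 0.423, 1.63, -0, 1.089, -0.019], TCP at [0.153, -0.606, 0.231] pointing down, gripper open.
Joint ranges: [-3, 3], [-0.9, 2.11], [0.09, 2.58], [-1.31, 4.45], [0.11, 2.69], [-2.54, 2.54]. Speed limits (rad/s): [2.39, 2.39, 3.01, 3.14, 3.14, 3.14].

## Interface

Orientations are given as a 3x3 rotation matrix whose columns are the frame's x, y, z axes.
In Python, from station import * gives the robot as it stands.
- The arm moves only by the tool carry_out, never from a script. Its argument "steps" is a list of rows, each an object with "xyz": the shift along the tool's x, y, z each as a share of 150 mm, from -1 to 1, a list of three; "delta_rot": the turn, a rotation vector about the tool's x, y, z each as a share of 0.1 rad, from -1 to 1, a list of three. In form: [{"xyz": [x, y, z], "delta_rot": [rx, ry, rz]}, ...]. A call has 1 to 10 rows; each row shifts and turns the commanded pose from where the row before left it, along the tool's axes as they then stand; what a row does not reach is not made up. A row lasts 1/8 s, in which the tool goes at most 62.5 mm and 10.7 degrees, less where a joint would pass 70% of its speed; a pose out of reach is approached as far as the arm can. A call with a number of a shift or a turn outside -1 to 1 is refused whole. A call with a gripper value outside its range is refused whole. "hand" is the opening, from -1 (shut) to 1 (fully open), set as the call begins (left out, the last holds). The fingers move at their own pace and stop on an object; "force" is the grip in N (left out, the last holds). Time passes only in rows, so rows that do not move let the fingers close. It gives the time, the measured TCP pose, the force, the opening and the grip force at its end, in the units of the state.
- observe(): the state, without advancing time (a new reading comes with each control period).
- get_image(name): name is "scene" or "top" or "wrist"; returns a dict with "img" (400x640x3 uint8, red, green, blue), "z_map" (400x640 float32, m along the optical axis (not along the pixel's ray), 0 where there is no reading), "intrinsics" (3x3 intrinsics, pixels), "world_to_cam" (4x4, takes a point from world to camera coordinates); the wrist camera has in their place "tool_from_camera" (4x4, takes a point from camera to tool coordinates, whose origin is the TCP and whose axes are the flange's). Camera axes: x right, y down, z forward; pixel columns grow to the right and rows downward; lengths in m; the calibration is good to about 2 mm. A picture is of the moment at which its call begins: read the wrist's pose just before it.
- hand_in(): hands the job in; it is judged then, once.
The state is a dict: "clock": time; "joint_pos": joint angles; "joint_velocities": joint speeds; "joint_torque": joint torques, N m; "tool_pos": TCP position; "eef_rot": TCP orientation; "wrist_force": force on the tool from outside, world axes, zero at the start; "wrist_torque": the same for the moment, N m; "gripper_width": opening from 0.0 (shut) to 1.0 (fully open); "grasp_force": force on a finger pad.
Only numpy, scipy, OpenCV 4.12 (cv2) and the standard library are available. Lean on these libraries where they do the work, as an engineer would, in place of code of your own. Each camera call takes 0.05 s, during which the arm holds its last target. There are 200 camera calls.

## Task

Put the two loose red abacus beads into the red-rimmed box and the blue bead into the blue-rimmed box. Then lay the loose lid with the red handle into the recess of the red box and press it down so that it sits level on its ledge, and let go. Leave the suanpan, whistle, elephant and magnifying glass where they are.

Things in the scene. Friction and masses are not known exactly. Their poses are not given: they have to be found in the camera images.
- bead_red_a: loose red abacus bead, barrel-shaped, 30 mm in diameter, 16 mm high, 14 g, dark 8 mm bore hole on its axis, lying flat on the shelf; straight-sided from 4 to 12 mm up. Origin: centre of its underside, z along its axis
- bead_red_b: loose red abacus bead, barrel-shaped, 30 mm in diameter, 16 mm high, 14 g, dark 8 mm bore hole on its axis, lying flat on the shelf; straight-sided from 4 to 12 mm up. Origin: centre of its underside, z along its axis
- bead_blue: loose blue abacus bead, barrel-shaped, 30 mm in diameter, 16 mm high, 14 g, dark 8 mm bore hole on its axis, lying flat on the shelf; straight-sided from 4 to 12 mm up. Origin: centre of its underside, z along its axis
- box_red: square open teak box, 106 x 106 mm, 52 mm high, 0.6 kg, loose; red rim, red inner floor, red panels outside. Origin: centre of the underside, z up, x and y along the sides. Floor 6 mm thick; cavity 80 x 80 mm up to z = 44 mm, where a 8 mm wide ledge (lid seat) runs all round; above it a recess 96 x 96 mm up to the rim at 52 mm (rim wall 5 mm)
- box_blue: square open teak box, 106 x 106 mm, 52 mm high, 0.6 kg, loose; blue rim, blue inner floor, blue panels outside. Origin: centre of the underside, z up, x and y along the sides. Floor 6 mm thick; cavity 80 x 80 mm up to z = 44 mm, where a 8 mm wide ledge (lid seat) runs all round; above it a recess 96 x 96 mm up to the rim at 52 mm (rim wall 5 mm)
- box_red_seat (a point): centre of the red box's ledge plane, 44 mm above the box's underside, axes as the box; the lid's underside lies here when it is home
- lid: square teak lid, red border line, 90 x 90 mm, 8 mm thick, 90 g, lying flat and loose on the shelf; on its middle a red handle bar 40 mm long (along x), 14 mm wide (along y), 22 mm high (top 30 mm above the underside). Origin: centre of the underside, z up. Fits the red box's recess with 3 mm play on each side, in any quarter turn
- lid_grip (a point): centre of the top face of the lid's handle bar, 30 mm above the lid's underside, axes as the lid (bar along x)
- suanpan: bystander: black lacquered suanpan lying flat, 130 x 300 x 26 mm. Origin: centre of the underside
- whistle: bystander: red tin whistle lying flat, 250 mm long (along its x), 15 mm thick. Origin: middle, on the underside
- elephant: bystander: standing grey soapstone elephant, 115 mm long (along its x), 42 mm wide, 70 mm high. Origin: between the feet
- magnifier: bystander: brass magnifying glass with a horn handle lying flat, 207 mm long (along its x, lens to +x, 86 mm across), 19 mm high. Origin: on the underside near the middle of its length

How it is judged:
By the outcome, as a careful person would: the job done as asked, in the order asked, and still so for the second after the job is handed in, with the robot touching nothing.
It also fails if it takes over 72 s, if anything falls off the work surface, if the arm or the gripper's body presses on something with over 40 N, if the wrist force passes 120 N, or if a joint passes its speed limit or range.

## Working session

There is one attempt and no reset: what is moved stays moved. The work goes in short steps, Python scripts to look and compute and a tool call to move; the robot and the scene stay as the last step left them, time stands still between calls to the robot, and variables do not carry over. Pictures are saved under pics/ and viewed, at most 10 in all, crops included, and the job is handed in when it is done.

Besides the shell and the picture viewer there is one more tool, called after ">>>" as a command line: name --argument value ..., lists and objects as JSON in quotes. carry_out: Moves the arm, as the interface text tells. Its arguments: {"type":"object","properties":{"steps":{"type":"array","items":{"type":"object","properties":{"xyz":{"type":"array","items":{"type":"number"}},"delta_rot":{"type":"array","items":{"type":"number"}}}}},"hand":{"type":"number"},"force":{"type":"number"}},"required":["steps"]}

```bash
mkdir -p pics
python3 - <<'E'
from station import *
import cv2,numpy as np
s=observe();print(s['clock'],s['tool_pos'],s['eef_rot'],s['gripper_width'])
for n in ['scene','top']:
    d=get_image(n);cv2.imwrite(f'pics/{n}0.png',d['img'][:,:,::-1]);np.savez(f'{n}0.npz',**d)
    print(n,d['intrinsics'],d['world_to_cam'])
E
```

```text
0.0 [ 0.15319035 -0.60537062  0.22990005] [[ 9.69449697e-01  2.45289963e-01 -3.43844965e-04]
 [ 2.45290202e-01 -9.69448542e-01  1.49708413e-03]
 [ 3.38797118e-05 -1.53568956e-03 -9.99998820e-01]] 1.0009732894167924
scene [[445.06786939   0.         319.35105655]
 [  0.         445.06786939 208.11559279]
 [  0.           0.           1.        ]] [[-0.80234935  0.5968467   0.00308785  0.45482213]
 [ 0.44872913  0.60662793 -0.65623527 -0.20983514]
 [-0.39354503 -0.52514433 -0.75455002  1.55105758]
 [ 0.          0.          0.          1.        ]]
top [[450.55498062   0.         320.88833566]
 [  0.         450.55498062 196.91803288]
 [  0.           0.           1.        ]] [[ 2.08503719e-02 -9.99779923e-01  2.31667381e-03 -3.66047859e-02]
 [-9.91900129e-01 -2.09763270e-02 -1.25276203e-01  5.86636435e-01]
 [ 1.25297228e-01  3.14146370e-04 -9.92119199e-01  1.26765851e+00]
 [ 0.00000000e+00  0.00000000e+00  0.00000000e+00  1.00000000e+00]]
```

View pics/top0.png

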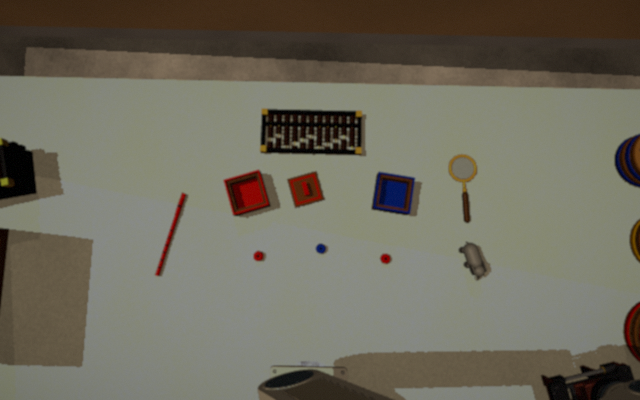

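View pics/scene0.png

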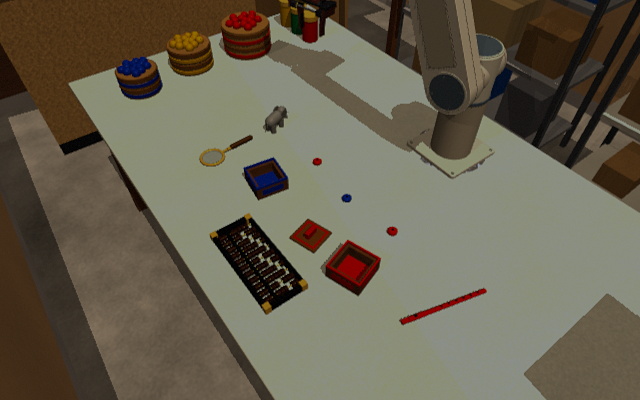

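```bash
cat > h.py <<'E'
import cv2,numpy as np
def masks(img):
    h=cv2.cvtColor(img,cv2.COLOR_RGB2HSV);H,S,V=[h[...,i].astype(int) for i in range(3)]
    sat=(S>150)&(V>60)
    return dict(red=sat&((H<6)|(H>172)),blue=sat&(H>105)&(H<130))
def cast(uv,K,c2w,z):
    uv=np.atleast_2d(uv).astype(float)
    d=np.c_[(uv[:,0]-K[0,2])/K[0,0],(uv[:,1]-K[1,2])/K[1,1],np.ones(len(uv))]@c2w[:3,:3].T
    o=c2w[:3,3];return o+d*((z-o[2])/d[:,2])[:,None]
def cloud(d,c2w):
    Z=d['z_map'];v,u=np.mgrid[:Z.shape[0],:Z.shape[1]];K=d['intrinsics']
    p=np.stack([(u-K[0,2])/K[0,0]*Z,(v-K[1,2])/K[1,1]*Z,Z],-1)
    return p@c2w[:3,:3].T+c2w[:3,3]
E
python3 - <<'E'
from h import *
for n in ['top','scene']:
    d=dict(np.load(n+'0.npz'));c2w=np.linalg.inv(d['world_to_cam']);P=cloud(d,c2w);ok=d['z_map']>0
    print(n)
    for c,m in masks(d['img']).items():
        nn,l,st,ce=cv2.connectedComponentsWithStats(m.astype(np.uint8))
        for i in range(1,nn):
            if st[i,4]<25: continue
            w=cast(ce[i],d['intrinsics'],c2w,.012)[0]
            if not(.3<w[0]<.95 and abs(w[1])<.6):continue
            q=P[(l==i)&ok]; print(c,st[i],ce[i].round(1),'ray@12mm',w.round(4),'depth z',np.percentile(q[:,2],[5,50,95]).round(3))
    # raised things: rim tops
    for nm,(lo,hi),(cx,cy) in [('boxred',(.042,.065),None or (0,0)),]:
        m=(ok&(P[...,2]>lo)&(P[...,2]<hi)&(P[...,0]>.4)&(P[...,0]<.8)&(abs(P[...,1])<.4)).astype(np.uint8)
        nn,l,st,ce=cv2.connectedComponentsWithStats(m)
        for i in range(1,nn):
            if st[i,4]>60:
                q=P[l==i][:,:2].astype(np.float32); print('raised',st[i],cv2.minAreaRect(q))
    m=(ok&(P[...,2]>.004)&(P[...,2]<.04)&(P[...,0]>.4)&(P[...,0]<.8)&(abs(P[...,1])<.4)).astype(np.uint8)
    nn,l,st,ce=cv2.connectedComponentsWithStats(m)
    for i in range(1,nn):
        if st[i,4]>60:
            q=P[l==i][:,:2].astype(np.float32); print('low',st[i],cv2.minAreaRect(q))
E
```

```text
top
red [224 171  45  44 330] [247.7 193.9] ray@12mm [0.5949 0.1919 0.012 ] depth z [0.03  0.05  0.057]
red [290 174  31  31 188] [305.1 188.9] ray@12mm [0.6133 0.0228 0.012 ] depth z [0.005 0.009 0.014]
red [233 178  30  31 628] [247.6 193.1] ray@12mm [0.5971 0.1924 0.012 ] depth z [0.003 0.008 0.013]
red [302 181   8  15  73] [305.3 188.2] ray@12mm [0.6155 0.0225 0.012 ] depth z [0.008 0.031 0.035]
red [156 194  30  81 288] [170.7 233. ] ray@12mm [0.4751 0.412  0.012 ] depth z [0.008 0.013 0.018]
red [254 252   9   9  65] [258.  255.8] ray@12mm [0.4144 0.1545 0.012 ] depth z [0.01  0.017 0.022]
red [381 254   9   9  68] [385.1 258.2] ray@12mm [ 0.4152 -0.2142  0.012 ] depth z [0.011 0.016 0.021]
blue [374 173  40  40 146] [389. 198.] ray@12mm [ 0.5915 -0.2254  0.012 ] depth z [0.045 0.052 0.057]
blue [384 181  23  27 487] [395.  193.8] ray@12mm [ 0.6042 -0.2429  0.012 ] depth z [0.003 0.007 0.012]
blue [317 245   8   8  47] [320.6 248.4] ray@12mm [ 0.4396 -0.0264  0.012 ] depth z [0.013 0.017 0.021]
raised [223 169  46  46 592] ((0.5971375703811646, 0.1926533579826355), (0.10780370
[... 3023 characters left out ...]
0.3040268123149872), 0.2133132517337799)
low [290 219  43  35 670] ((0.617068350315094, 0.02361387014389038), (0.092992402613163, 0.09069172292947769), 17.68482208251953)
low [387 227  11   9  72] ((0.4183978736400604, 0.1563137173652649), (0.02736414037644863, 0.02791461907327175), 36.2822380065918)
low [333 248  41  32 545] ((0.5960874557495117, 0.1895117312669754), (0.08545421808958054, 0.08702299743890762), 19.924562454223633)
low [326 263  54  32 364] ((0.6143590211868286, 0.22530899941921234), (0.07523655146360397, 0.14779116213321686), 63.07490539550781)
low [400 309  31  16 143] ((0.5556257367134094, 0.3926756978034973), (0.015801534056663513, 0.08522437512874603), 74.02379608154297)
```

>>> carry_out --steps '[{"xyz":[0.235,-0.21,0.073]},{"xyz":[0.235,-0.21,0.073]},{"xyz":[0.235,-0.21,0.073]},{"xyz":[0.235,-0.21,0.073]},{"xyz":[0.235,-0.21,0.073]},{"xyz":[0.235,-0.21,0.073]},{"xyz":[0.235,-0.21,0.073]},{"xyz":[0.235,-0.21,0.073]},{"xyz":[0.235,-0.21,0.073]},{"xyz":[0.235,-0.21,0.073]}]' --hand 0.5

```text
$.steps[0]: bad value
```

```bash
cat > g.py <<'E'
# python3 g.py x y z [yaw_deg]: shift left, in tool axes and shares
import sys,numpy as np
from station import *
s=observe();a=list(map(float,sys.argv[1:]));R=s['eef_rot'];d=np.array(a[:3])-s['tool_pos']
print('t',s['clock'],'pos',s['tool_pos'].round(4),'F',s['wrist_force'].round(1),'w',round(s['gripper_width']*88,1),'g',round(s['grasp_force'],1))
psi=np.degrees(np.arctan2(R[1,0],R[0,0]));print('psi',psi.round(2),'tilt',R[:2,2].round(4),'shift',(R.T@d/.15).round(3),'dist',np.linalg.norm(d).round(3))
if len(a)>3: print('rz share',np.radians(psi-a[3])/.1)
E
cat > w.py <<'E'
# wrist look: python3 w.py name -> blobs cast to height, pic saved
import sys;from station import *;from h import *
s=observe();d=get_image('wrist');T=np.eye(4);T[:3,:3]=s['eef_rot'];T[:3,3]=s['tool_pos'];c2w=T@d['tool_from_camera']
cv2.imwrite(f'pics/{sys.argv[1]}.png',d['img'][:,:,::-1]);np.savez(sys.argv[1]+'.npz',c2w=c2w,**d)
for c,m in masks(d['img']).items():
    nn,l,st,ce=cv2.connectedComponentsWithStats(m.astype(np.uint8));P=cloud(d,c2w)
    for i in range(1,nn):
        if st[i,4]>150:
            q=P[(l==i)&(d['z_map']>0)];z=np.median(q[:,2]) if len(q) else .012
            print(c,st[i],'z',z.round(4),'ray',cast(ce[i],d['intrinsics'],c2w,z)[0].round(4))
E
python3 g.py 0.4175 -0.2135 0.011; python3 w.py w1
```

```text
t 0.1 pos [ 0.1532 -0.6054  0.23  ] F [ 0.9  0.5 -0.6] w 88.1 g 0.0
psi 14.2 tilt [-0.0003  0.0014] shift [ 2.349 -2.099  1.463] dist 0.521
red [ 559  122   81  156 1520] z 0.0225 ray [ 0.2242 -0.911   0.0225]
red [ 602  159   38  138 1557] z 0.0818 ray [ 0.1959 -0.9085  0.0818]
```

View pics/w1.png

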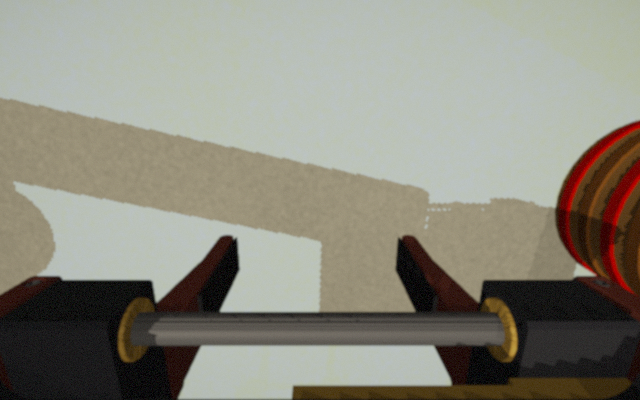

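The call was refused because `delta_rot` is required, so the arm hasn't moved. The wrist picture shows bare shelf, the fingertips at about (232,240) and (405,240), and a red basket at the right edge.

>>> carry_out --steps '[{"xyz":[0.235,-0.21,0.073],"delta_rot":[0,0,0]},{"xyz":[0.235,-0.21,0.073],"delta_rot":[0,0,0]},{"xyz":[0.235,-0.21,0.073],"delta_rot":[0,0,0]},{"xyz":[0.235,-0.21,0.073],"delta_rot":[0,0,0]},{"xyz":[0.235,-0.21,0.073],"delta_rot":[0,0,0]},{"xyz":[0.235,-0.21,0.073],"delta_rot":[0,0,0]},{"xyz":[0.235,-0.21,0.073],"delta_rot":[0,0,0]},{"xyz":[0.235,-0.21,0.073],"delta_rot":[0,0,0]},{"xyz":[0.235,-0.21,0.073],"delta_rot":[0,0,0]},{"xyz":[0.235,-0.21,0.073],"delta_rot":[0,0,0]}]' --hand 0.5

```text
clock: 1.4
tool_pos: [0.4185, -0.2127, 0.1209]
eef_rot: [[0.969, 0.245, 0.0], [0.245, -0.969, -0.0], [0.0, 0.0, -1.0]]
wrist_force: [-0.1, -0.5, 0.6]
gripper_width: 0.753
grasp_force: 0.0
```

```bash
python3 g.py 0.4175 -0.2135 0.011 18; python3 w.py w2
```

```text
t 1.4 pos [ 0.4185 -0.2127  0.1209] F [-0.1 -0.5  0.6] w 66.3 g 0.0
psi 14.19 tilt [ 0.0002 -0.0001] shift [-0.008  0.003  0.732] dist 0.11
rz share -0.6643594809101921
red [303 189  33  32 793] z 0.0166 ray [ 0.4181 -0.2153  0.0166]
blue [ 329    0  165   63 1926] z 0.0528 ray [ 0.5566 -0.2467  0.0528]
blue [ 376    0   77   30 1181] z 0.0073 ray [ 0.5814 -0.2532  0.0073]
blue [ 82 104  37  35 967] z 0.0167 ray [ 0.4425 -0.0307  0.0167]
```

>>> carry_out --steps '[{"xyz":[-0.005,0.01,0.2],"delta_rot":[0,0,0]},{"xyz":[0,0,0.2],"delta_rot":[0,0,0]},{"xyz":[0,0,0.2],"delta_rot":[0,0,0]},{"xyz":[0,0,0.12],"delta_rot":[0,0,0]},{"xyz":[0,0,0],"delta_rot":[0,0,0]}]'

```text
clock: 2.08
tool_pos: [0.4165, -0.2152, 0.012]
eef_rot: [[0.969, 0.245, -0.003], [0.245, -0.969, 0.001], [-0.002, -0.002, -1.0]]
wrist_force: [0.5, -0.1, -0.3]
gripper_width: 0.751
grasp_force: 0.0
```

>>> carry_out --steps '[{"xyz":[0,0,0],"delta_rot":[0,0,0]},{"xyz":[0,0,0],"delta_rot":[0,0,0]},{"xyz":[0,0,0],"delta_rot":[0,0,0]},{"xyz":[0,0,0],"delta_rot":[0,0,0]},{"xyz":[0,0,0],"delta_rot":[0,0,0]},{"xyz":[0,0,0],"delta_rot":[0,0,0]}]' --hand -1 --force 15

```text
clock: 2.82
tool_pos: [0.4177, -0.2158, 0.0136]
eef_rot: [[0.969, 0.245, 0.001], [0.245, -0.969, -0.0], [0.0, 0.0, -1.0]]
wrist_force: [-0.5, 0.4, 6.7]
gripper_width: 0.333
grasp_force: 15.0
```

```bash
python3 g.py 0.5975 0.192 0.13 18
```

```text
t 2.825 pos [ 0.4177 -0.2158  0.0136] F [-0.5  0.4  6.7] w 29.3 g 15.0
psi 14.2 tilt [ 0.0006 -0.0003] shift [ 1.829 -2.341 -0.776] dist 0.461
rz share -0.6637111193425491
```

>>> carry_out --steps '[{"xyz":[0,0,-0.38],"delta_rot":[0,0,-0.66]},{"xyz":[0,0,-0.38],"delta_rot":[0,0,0]},{"xyz":[0.264,-0.277,0],"delta_rot":[0,0,0]},{"xyz":[0.264,-0.277,0],"delta_rot":[0,0,0]},{"xyz":[0.264,-0.277,0],"delta_rot":[0,0,0]},{"xyz":[0.264,-0.277,0],"delta_rot":[0,0,0]},{"xyz":[0.264,-0.277,0],"delta_rot":[0,0,0]},{"xyz":[0.264,-0.277,0],"delta_rot":[0,0,0]},{"xyz":[0.264,-0.277,0],"delta_rot":[0,0,0]},{"xyz":[0.264,-0.277,0],"delta_rot":[0,0,0]}]'

```text
clock: 4.08
tool_pos: [0.6165, 0.2001, 0.1269]
eef_rot: [[0.951, 0.309, -0.0], [0.309, -0.951, -0.0], [-0.001, 0.0, -1.0]]
wrist_force: [0.9, -0.1, -1.0]
gripper_width: 0.333
grasp_force: 15.0
```

```bash
python3 g.py 0.6165 0.198 0.03 18
```

```text
t 4.075 pos [0.6165 0.2001 0.1269] F [ 0.9 -0.1 -1. ] w 29.3 g 15.0
psi 17.99 tilt [-0.0005 -0.0003] shift [-0.004  0.013  0.646] dist 0.097
rz share -0.0010964924504589765
```

>>> carry_out --steps '[{"xyz":[-0.004,0.013,0.2],"delta_rot":[0,0,0]},{"xyz":[0,0,0.2],"delta_rot":[0,0,0]},{"xyz":[0,0,0.2],"delta_rot":[0,0,0]},{"xyz":[0,0,0.04],"delta_rot":[0,0,0]}]'

```text
clock: 4.58
tool_pos: [0.6144, 0.1958, 0.0289]
eef_rot: [[0.951, 0.309, -0.004], [0.309, -0.951, -0.001], [-0.004, -0.0, -1.0]]
wrist_force: [-0.6, -0.4, 0.7]
gripper_width: 0.33
grasp_force: 15.0
```

>>> carry_out --steps '[{"xyz":[0,0,0],"delta_rot":[0,0,0]},{"xyz":[0,0,0],"delta_rot":[0,0,0]},{"xyz":[0,0,0],"delta_rot":[0,0,0]},{"xyz":[0,0,-0.3],"delta_rot":[0,0,0]},{"xyz":[0,0,-0.36],"delta_rot":[0,0,0]}]' --hand -0.09

```text
clock: 5.2
tool_pos: [0.6155, 0.196, 0.1309]
eef_rot: [[0.951, 0.309, -0.002], [0.309, -0.951, -0.001], [-0.002, -0.0, -1.0]]
wrist_force: [0.7, 0.4, 0.8]
gripper_width: 0.454
grasp_force: 0.0
```

```bash
python3 g.py 0.418 0.156 0.11 18;python3 w.py w3
```

```text
t 5.2 pos [0.6155 0.196  0.1309] F [0.7 0.4 0.8] w 40.0 g 0.0
psi 17.98 tilt [-0.0017 -0.0005] shift [-1.335 -0.153  0.142] dist 0.203
rz share -0.003954395814536745
red [  47  154   67  124 2003] z 0.0136 ray [0.5372 0.3935 0.0136]
red [ 246  162  141  104 3017] z 0.0526 ray [0.633  0.202  0.0526]
red [ 271  185   91   74 6055] z 0.0075 ray [0.5942 0.1893 0.0075]
red [ 447  215   91   74 2607] z 0.0104 ray [0.6183 0.0188 0.0104]
red [570 278  69  50 684] z 0.215 ray [0.6676 0.1344 0.215 ]
red [275 285  84  10 706] z 0.0522 ray [0.5508 0.1743 0.0522]
red [285 366  25  19 407] z 0.0154 ray [0.4246 0.156  0.0154]
```

>>> carry_out --steps '[{"xyz":[-0.334,-0.04,0.03],"delta_rot":[0,0,0]},{"xyz":[-0.334,-0.04,0.03],"delta_rot":[0,0,0]},{"xyz":[-0.334,-0.04,0.04],"delta_rot":[0,0,0]},{"xyz":[-0.334,-0.04,0.04],"delta_rot":[0,0,0]},{"xyz":[0,0,0],"delta_rot":[0,0,0]}]' --hand 0.5

```text
clock: 5.88
tool_pos: [0.4141, 0.1561, 0.109]
eef_rot: [[0.951, 0.309, -0.003], [0.309, -0.951, -0.001], [-0.004, 0.0, -1.0]]
wrist_force: [-0.4, 1.0, 0.9]
gripper_width: 0.747
grasp_force: 0.0
```

```bash
python3 g.py 0.418 0.156 0.011 18;python3 w.py w4
```

```text
t 5.875 pos [0.4141 0.1561 0.109 ] F [-0.4  1.   0.9] w 65.7 g 0.0
psi 18.01 tilt [-0.0034 -0.0012] shift [0.027 0.009 0.654] dist 0.098
rz share 0.001787688187610352
red [  0   0  21  61 656] z 0.0112 ray [0.4763 0.4066 0.0112]
red [ 267    0  181   17 2397] z 0.0528 ray [0.548  0.1742 0.0528]
red [ 523    0  117   60 1672] z 0.0092 ray [0.5907 0.0146 0.0092]
red [ 572    0   50   33 1304] z 0.0272 ray [0.6005 0.023  0.0272]
red [299  19 109  11 947] z 0.0293 ray [0.5454 0.1738 0.0293]
red [304 187  33  34 868] z 0.0166 ray [0.4178 0.1542 0.0166]
blue [514 225  33  30 700] z 0.0165 ray [ 0.442  -0.023   0.0165]
```

>>> carry_out --steps '[{"xyz":[0.015,0.014,0.2],"delta_rot":[0,0,0]},{"xyz":[0.01,0,0.2],"delta_rot":[0,0,0]},{"xyz":[0,0,0.2],"delta_rot":[0,0,0]},{"xyz":[0,0,0.04],"delta_rot":[0,0,0]},{"xyz":[0,0,0],"delta_rot":[0,0,0]}]'

```text
clock: 6.55
tool_pos: [0.4235, 0.1567, 0.0134]
eef_rot: [[0.951, 0.309, 0.001], [0.309, -0.951, 0.0], [0.001, -0.0, -1.0]]
wrist_force: [0.0, -0.1, 1.1]
gripper_width: 0.752
grasp_force: 0.0
```

>>> carry_out --steps '[{"xyz":[0,0,0],"delta_rot":[0,0,0]},{"xyz":[0,0,0],"delta_rot":[0,0,0]},{"xyz":[0,0,0],"delta_rot":[0,0,0]},{"xyz":[0,0,0],"delta_rot":[0,0,0]},{"xyz":[0,0,0],"delta_rot":[0,0,0]},{"xyz":[0,0,0],"delta_rot":[0,0,0]}]' --hand -1

```text
clock: 7.3
tool_pos: [0.4225, 0.1564, 0.0134]
eef_rot: [[0.951, 0.309, 0.0], [0.309, -0.951, 0.0], [0.0, -0.0, -1.0]]
wrist_force: [0.1, 0.0, 6.6]
gripper_width: 0.33
grasp_force: 15.0
```

```bash
python3 g.py 0.5785 0.186 0.13 18
```

```text
t 7.3 pos [0.4225 0.1564 0.0134] F [0.1 0.  6.6] w 29.1 g 15.0
psi 17.98 tilt [0.0003 0.0001] shift [ 1.05   0.133 -0.777] dist 0.197
rz share -0.0035586739074001433
```

>>> carry_out --steps '[{"xyz":[0,0,-0.38],"delta_rot":[0,0,0]},{"xyz":[0,0,-0.39],"delta_rot":[0,0,0]},{"xyz":[0.36,0.044,0],"delta_rot":[0,0,0]},{"xyz":[0.36,0.044,0],"delta_rot":[0,0,0]},{"xyz":[0.35,0.044,0],"delta_rot":[0,0,0]},{"xyz":[0,0,0],"delta_rot":[0,0,0]}]'

```text
clock: 8.05
tool_pos: [0.5845, 0.1876, 0.1286]
eef_rot: [[0.951, 0.308, 0.003], [0.308, -0.951, 0.001], [0.003, 0.0, -1.0]]
wrist_force: [-0.3, -1.0, 0.2]
gripper_width: 0.333
grasp_force: 15.0
```

```bash
python3 g.py 0.5825 0.187 0.03 18
```

```text
t 8.05 pos [0.5845 0.1876 0.1286] F [-0.3 -1.   0.2] w 29.3 g 15.0
psi 17.95 tilt [0.0028 0.0008] shift [-0.016 -0.     0.657] dist 0.099
rz share -0.008828407251341468
```

>>> carry_out --steps '[{"xyz":[-0.01,0,0.2],"delta_rot":[0,0,0]},{"xyz":[0,0,0.2],"delta_rot":[0,0,0]},{"xyz":[0,0,0.2],"delta_rot":[0,0,0]},{"xyz":[0,0,0.05],"delta_rot":[0,0,0]}]'

```text
clock: 8.55
tool_pos: [0.5779, 0.1862, 0.0296]
eef_rot: [[0.951, 0.309, -0.003], [0.309, -0.951, -0.001], [-0.003, -0.0, -1.0]]
wrist_force: [0.1, 0.1, 0.2]
gripper_width: 0.331
grasp_force: 15.0
```

>>> carry_out --steps '[{"xyz":[0,0,0],"delta_rot":[0,0,0]},{"xyz":[0,0,0],"delta_rot":[0,0,0]},{"xyz":[0,0,0],"delta_rot":[0,0,0]},{"xyz":[0,0,-0.3],"delta_rot":[0,0,0]},{"xyz":[0,0,-0.3],"delta_rot":[0,0,0]}]' --hand -0.09

```text
clock: 9.18
tool_pos: [0.5794, 0.1865, 0.1223]
eef_rot: [[0.951, 0.309, -0.001], [0.309, -0.951, -0.0], [-0.001, -0.0, -1.0]]
wrist_force: [1.2, 0.1, 0.2]
gripper_width: 0.46
grasp_force: 0.0
```

```bash
python3 g.py 0.4425 -0.026 0.11 18;python3 w.py w5
```

```text
t 9.175 pos [0.5794 0.1865 0.1223] F [1.2 0.1 0.2] w 40.5 g 0.0
psi 17.98 tilt [-0.0008 -0.0002] shift [-1.305  1.066  0.083] dist 0.253
rz share -0.004096144090958872
red [  13  110   90  180 3085] z 0.0134 ray [0.5193 0.3979 0.0134]
red [ 243  118  153  145 3482] z 0.0528 ray [0.6169 0.1955 0.0528]
red [ 270  138   98   93 8082] z 0.0076 ray [0.5959 0.1902 0.0076]
red [ 457  178   99   80 1806] z 0.0092 ray [0.616  0.0227 0.0092]
red [ 494  198   37   53 1427] z 0.0298 ray [0.6159 0.0279 0.0298]
red [280 250  75  10 617] z 0.0523 ray [0.5499 0.1759 0.0523]
red [588 285  52  43 410] z 0.2094 ray [0.6316 0.1249 0.2094]
```

View pics/w5.png

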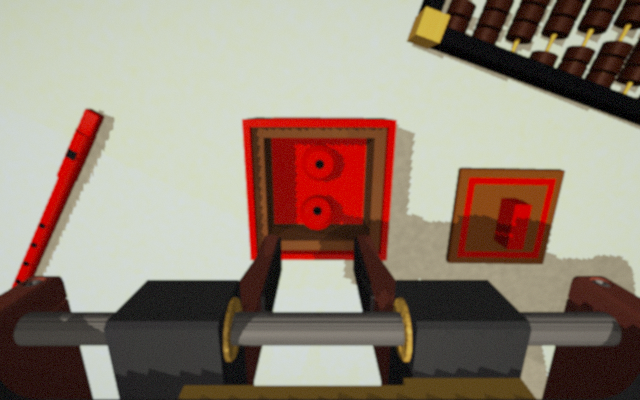

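Both red beads lie flat in the red box, at about (319,163) and (317,210). The lid is at about (505,215), nearly aligned with the tool. Next is the blue bead.

>>> carry_out --steps '[{"xyz":[-0.261,0.213,0.015],"delta_rot":[0,0,0]},{"xyz":[-0.261,0.213,0.015],"delta_rot":[0,0,0]},{"xyz":[-0.261,0.213,0.015],"delta_rot":[0,0,0]},{"xyz":[-0.261,0.213,0.015],"delta_rot":[0,0,0]},{"xyz":[-0.261,0.213,0.015],"delta_rot":[0,0,0]},{"xyz":[0,0,0],"delta_rot":[0,0,0]}]' --hand 0.5

```text
clock: 9.98
tool_pos: [0.4407, -0.0277, 0.1101]
eef_rot: [[0.952, 0.305, -0.001], [0.305, -0.952, -0.0], [-0.001, -0.0, -1.0]]
wrist_force: [0.8, 0.4, 0.2]
gripper_width: 0.749
grasp_force: 0.0
```

```bash
python3 g.py 0.4425 -0.026 0.011 18;python3 w.py w6
```

```text
t 9.975 pos [ 0.4407 -0.0277  0.1101] F [0.8 0.4 0.2] w 65.9 g 0.0
psi 17.77 tilt [-0.0012 -0.    ] shift [ 0.015 -0.007  0.661] dist 0.099
rz share -0.040496690435773634
red [ 272    0  106   13 1028] z 0.0093 ray [0.5819 0.0114 0.0093]
blue [ 563    0   77   98 2183] z 0.0252 ray [ 0.611  -0.1821  0.0252]
blue [ 581   38   59  115 1814] z 0.0521 ray [ 0.5774 -0.1832  0.0521]
blue [ 609   70   31   62 1011] z 0.0072 ray [ 0.5906 -0.2336  0.0072]
blue [300 188  33  33 814] z 0.0167 ray [ 0.4431 -0.0266  0.0167]
```

>>> carry_out --steps '[{"xyz":[0.005,-0.005,0.2],"delta_rot":[0,0,0]},{"xyz":[0.005,0,0.2],"delta_rot":[0,0,0]},{"xyz":[0,0,0.2],"delta_rot":[0,0,0]},{"xyz":[0,0,0.05],"delta_rot":[0,0,0]},{"xyz":[0,0,0],"delta_rot":[0,0,0]}]'

```text
clock: 10.65
tool_pos: [0.4446, -0.0241, 0.0125]
eef_rot: [[0.951, 0.309, -0.0], [0.309, -0.951, 0.0], [-0.0, -0.0, -1.0]]
wrist_force: [-0.1, -0.4, 0.4]
gripper_width: 0.752
grasp_force: 0.0
```

>>> carry_out --steps '[{"xyz":[0,0,0],"delta_rot":[0,0,0]},{"xyz":[0,0,0],"delta_rot":[0,0,0]},{"xyz":[0,0,0],"delta_rot":[0,0,0]},{"xyz":[0,0,0],"delta_rot":[0,0,0]},{"xyz":[0,0,0],"delta_rot":[0,0,0]},{"xyz":[0,0,0],"delta_rot":[0,0,0]}]' --hand -1

```text
clock: 11.4
tool_pos: [0.4442, -0.0246, 0.0127]
eef_rot: [[0.951, 0.309, 0.0], [0.309, -0.951, -0.0], [0.0, 0.0, -1.0]]
wrist_force: [-0.2, 0.0, 4.8]
gripper_width: 0.33
grasp_force: 15.0
```

```bash
python3 g.py 0.605 -0.2315 0.13 18
```

```text
t 11.4 pos [ 0.4442 -0.0246  0.0127] F [-0.2  0.   4.8] w 29.0 g 15.0
psi 17.98 tilt [ 0.0004 -0.    ] shift [ 0.594  1.643 -0.782] dist 0.287
rz share -0.0038504335001573837
```

>>> carry_out --steps '[{"xyz":[0,0,-0.39],"delta_rot":[0,0,0]},{"xyz":[0,0,-0.39],"delta_rot":[0,0,0]},{"xyz":[0.119,0.329,0],"delta_rot":[0,0,0]},{"xyz":[0.119,0.329,0],"delta_rot":[0,0,0]},{"xyz":[0.119,0.329,0],"delta_rot":[0,0,0]},{"xyz":[0.119,0.329,0],"delta_rot":[0,0,0]},{"xyz":[0.119,0.329,0],"delta_rot":[0,0,0]},{"xyz":[0,0,0],"delta_rot":[0,0,0]}]'

```text
clock: 12.4
tool_pos: [0.6068, -0.2345, 0.1291]
eef_rot: [[0.952, 0.306, 0.002], [0.306, -0.952, -0.001], [0.001, 0.001, -1.0]]
wrist_force: [0.1, 1.1, -0.1]
gripper_width: 0.336
grasp_force: 15.0
```

```bash
python3 g.py 0.605 -0.2315 0.03 18
```

```text
t 12.4 pos [ 0.6068 -0.2345  0.1291] F [ 0.1  1.1 -0.1] w 29.6 g 15.0
psi 17.83 tilt [ 0.0018 -0.0009] shift [-0.006 -0.024  0.661] dist 0.099
rz share -0.029297594386041112
```

>>> carry_out --steps '[{"xyz":[0,0,0.2],"delta_rot":[0,0,0]},{"xyz":[0,0,0.2],"delta_rot":[0,0,0]},{"xyz":[0,0,0.2],"delta_rot":[0,0,0]},{"xyz":[0,0,0.05],"delta_rot":[0,0,0]},{"xyz":[0,0,0],"delta_rot":[0,0,0]}]'

```text
clock: 13.02
tool_pos: [0.6046, -0.2311, 0.0318]
eef_rot: [[0.951, 0.309, -0.001], [0.309, -0.951, 0.001], [-0.001, -0.001, -1.0]]
wrist_force: [0.0, 0.8, -0.4]
gripper_width: 0.334
grasp_force: 15.0
```

>>> carry_out --steps '[{"xyz":[0,0,0],"delta_rot":[0,0,0]},{"xyz":[0,0,0],"delta_rot":[0,0,0]},{"xyz":[0,0,0],"delta_rot":[0,0,0]},{"xyz":[0,0,-0.3],"delta_rot":[0,0,0]},{"xyz":[0,0,-0.35],"delta_rot":[0,0,0]}]' --hand -0.09

```text
clock: 13.65
tool_pos: [0.6043, -0.2315, 0.1297]
eef_rot: [[0.951, 0.309, -0.002], [0.309, -0.951, 0.001], [-0.002, -0.002, -1.0]]
wrist_force: [1.1, -0.7, -0.3]
gripper_width: 0.453
grasp_force: 0.0
```

```bash
python3 w.py w7; python3 g.py 0.535 0.085 0.2 18
```

```text
red [   0   45   82   97 1547] z 0.0094 ray [0.6208 0.0054 0.0094]
red [   0   66   40   55 1786] z 0.027 ray [0.6161 0.0144 0.027 ]
red [607 302  33  30 180] z 0.2197 ray [ 0.6558 -0.2923  0.2197]
blue [ 233  121  181  133 2489] z 0.0529 ray [ 0.6323 -0.229   0.0529]
blue [ 264  146  112  106 6739] z 0.0075 ray [ 0.6036 -0.2337  0.0075]
blue [281 259  75  34 495] z 0.0527 ray [ 0.5536 -0.25    0.0527]
t 13.7 pos [ 0.6084 -0.2331  0.1378] F [ 2.5 -0.6  4.8] w 40.3 g 0.0
psi 17.98 tilt [ 0.0084 -0.0033] shift [ 0.192 -2.166 -0.426] dist 0.332
rz share -0.004062232649863986
```

View pics/w7.png

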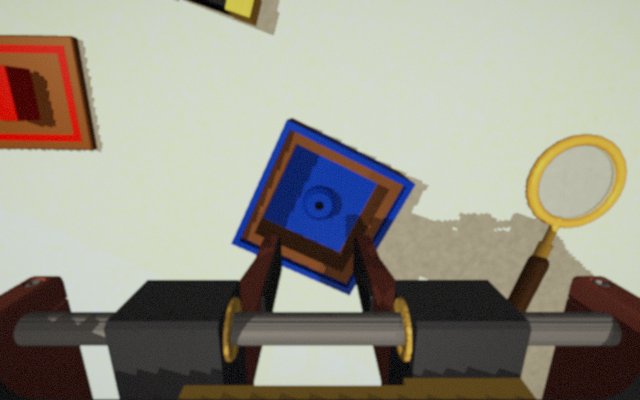

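The blue bead is centred in the blue box at about (320,205). Next, a settled look at the lid and red box together.

>>> carry_out --steps '[{"xyz":[0.099,-0.309,-0.107],"delta_rot":[0,0,0]},{"xyz":[0.099,-0.309,-0.107],"delta_rot":[0,0,0]},{"xyz":[0.099,-0.309,-0.107],"delta_rot":[0,0,0]},{"xyz":[0.099,-0.309,-0.107],"delta_rot":[0,0,0]},{"xyz":[0.099,-0.309,-0.107],"delta_rot":[0,0,0]},{"xyz":[0.099,-0.309,-0.107],"delta_rot":[0,0,0]},{"xyz":[0.099,-0.309,-0.107],"delta_rot":[0,0,0]},{"xyz":[0,0,0],"delta_rot":[0,0,0]},{"xyz":[0,0,0],"delta_rot":[0,0,0]},{"xyz":[0,0,0],"delta_rot":[0,0,0]}]'

```text
clock: 14.95
tool_pos: [0.6035, 0.1077, 0.2412]
eef_rot: [[0.952, 0.307, -0.001], [0.307, -0.952, -0.0], [-0.001, 0.0, -1.0]]
wrist_force: [0.4, -0.3, -0.2]
gripper_width: 0.457
grasp_force: 0.0
```

```bash
cat > m.py <<'E'
# square tops and bar from a saved wrist look: python3 m.py name
import sys;from h import *
d=dict(np.load(sys.argv[1]+'.npz'));c2w=d['c2w'];P=cloud(d,c2w);z=P[...,2];ok=d['z_map']>0
zt=ok&(z>-.01)&(z<.1)
for nm,lo,hi,h in [('box',.046,.06,.052),('lid',.0045,.014,.008),('bar',.022,.036,.030)]:
    m=(zt&(z>lo)&(z<hi)&(np.hypot(P[...,0]-.607,P[...,1]-.108)<.19)).astype(np.uint8)
    n,l,st,ce=cv2.connectedComponentsWithStats(m)
    for i in range(1,n):
        if st[i,4]<250: continue
        c=max(cv2.findContours((l==i).astype(np.uint8),0,1)[0],key=cv2.contourArea)[:,0]
        q=cast(c,d['intrinsics'],c2w,h)[:,:2].astype(np.float32)
        (cx,cy),sz,a=cv2.minAreaRect(q);print(nm,st[i],'c',round(cx,4),round(cy,4),'size',np.round(sz,4),'ang',round(a,2))
E
python3 g.py 0.607 0.108 0.25 18; python3 w.py w8; python3 m.py w8
```

```text
t 14.95 pos [0.6035 0.1077 0.2412] F [ 0.4 -0.3 -0.2] w 40.2 g 0.0
psi 17.9 tilt [-0.0011 -0.0004] shift [ 0.023  0.005 -0.059] dist 0.01
rz share -0.0177990669329827
red [  20  109   77  164 1892] z 0.0135 ray [0.4919 0.4051 0.0135]
red [ 190  115  104   95 1940] z 0.0528 ray [0.6028 0.1898 0.0528]
red [ 215  127   66   68 3965] z 0.0078 ray [0.5954 0.1925 0.0078]
red [354 156  64  60 832] z 0.0094 ray [0.6168 0.0223 0.0094]
red [380 172  17  35 489] z 0.0307 ray [0.616  0.0236 0.0307]
red [568 276  29  30 193] z 0.3181 ray [0.6535 0.0459 0.3181]
red [588 285  52  42 381] z 0.3278 ray [0.6563 0.0452 0.3278]
blue [ 527  211  113   91 2669] z 0.0166 ray [ 0.6081 -0.2386  0.0166]
blue [534 214  27  28 366] z 0.0249 ray [ 0.6288 -0.1847  0.0249]
blue [615 253  25  33 264] z 0.0498 ray [ 0.6137 -0.2852  0.0498]
box [ 189  115  104   97 2169] c 0.5958 0.1896 size [0.1053 0.107 ] ang 17.85
lid [ 214  127   67   65 3101] c 0.5936 0.1923 size [0.0785 0.0778] ang 17.85
lid [ 348  149   77   72 4535] c 0.6146 0.0217 size [0.0901 0.0901] ang 16.9
bar [ 306    0  170  118 2917] c 0.7521 0.0595 size [0.0606 0.1972] ang 0.05
bar [208 127  74  70 887] c 0.5943 0.1913 size [0.0802 0.0803] ang 17.85
bar [237 135  23  22 326] c 0.6142 0.1929 size [0.023 0.024] ang 41.26
bar [381 173  15  34 443] c 0.6147 0.0222 size [0.0404 0.0157] ang 18.05
```

View pics/w8.png

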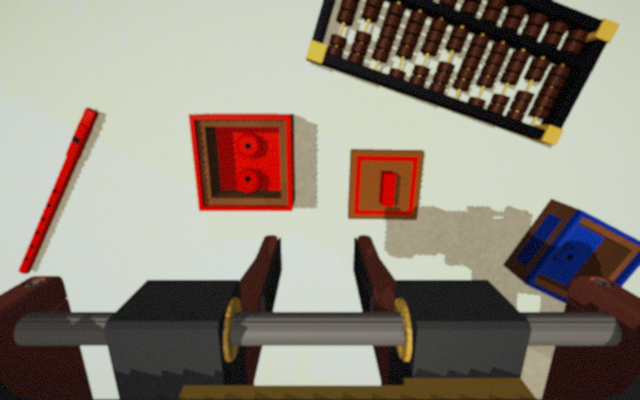

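The wrist picture shows the lid at about (386,185) and the red box at about (241,162). Both are turned close to 18°. Next I'll grasp the lid's bar.

>>> carry_out --steps '[{"xyz":[-0.025,0.14,0.235],"delta_rot":[0,0,0]},{"xyz":[-0.025,0.14,0.235],"delta_rot":[0,0,0]},{"xyz":[-0.025,0.14,0.235],"delta_rot":[0,0,0]},{"xyz":[-0.024,0.14,0.235],"delta_rot":[0,0,0]},{"xyz":[0,0,0],"delta_rot":[0,0,0]},{"xyz":[0,0,0],"delta_rot":[0,0,0]}]'

```text
clock: 15.75
tool_pos: [0.6161, 0.0243, 0.1015]
eef_rot: [[0.951, 0.308, 0.001], [0.308, -0.951, 0.0], [0.001, 0.0, -1.0]]
wrist_force: [-0.5, 0.1, 0.2]
gripper_width: 0.453
grasp_force: 0.0
```

```bash
python3 g.py 0.6155 0.023 0.021 18; python3 w.py w9; python3 m.py w9
```

```text
t 15.75 pos [0.6161 0.0243 0.1015] F [-0.5  0.1  0.2] w 39.9 g 0.0
psi 17.92 tilt [0.0007 0.0002] shift [-0.007  0.007  0.537] dist 0.081
rz share -0.013839514905573135
red [   0   96  163  158 5373] z 0.0525 ray [0.5987 0.1743 0.0525]
red [  47  117   92  106 7283] z 0.0081 ray [0.5939 0.2009 0.0081]
red [ 152  123   26  100 1448] z 0.0276 ray [0.6149 0.1397 0.0276]
red [ 271  164   96   79 1480] z 0.0094 ray [0.6309 0.0271 0.0094]
red [310 188  20  55 987] z 0.031 ray [0.6178 0.0225 0.031 ]
red [280 245  75   8 433] z 0.0094 ray [0.5816 0.0122 0.0094]
red [609 285  31  36 192] z 0.189 ray [ 0.67   -0.0377  0.189 ]
blue [598 251  42  46 884] z 0.0478 ray [ 0.6491 -0.1991  0.0478]
blue [560 252  30  23 385] z 0.0253 ray [ 0.6399 -0.186   0.0253]
blue [537 347  18  21 173] z 0.0528 ray [ 0.5676 -0.1789  0.0528]
box [   0   96  163  159 5517] c 0.5966 0.1888 size [0.1056 0.1111] ang 17.87
lid [177   8 270  96 545] c 0.7234 0.0585 size [0.0019 0.2027] ang 0.04
lid [164  98  22 136 685] c 0.6115 0.1396 size [0.1076 0.0057] ang 17.31
lid [  39  117  101  103 5374] c 0.5904 0.2026 size [0.0815 0.0642] ang 17.53
lid [ 263  154  115  106 9658] c 0.615 0.0216 size [0.0903 0.0897] ang 17.04
bar [ 167    0  288  103 5843] c 0.7319 0.0587 size [0.0201 0.1959] ang 0.05
bar [ 148   97   29  147 1391] c 0.6121 0.1386 size [0.107  0.0082] ang 17.86
bar [  12  117  130  113 3548] c 0.5925 0.197 size [0.0824 0.0777] ang 17.88
bar [ 77 131  34  35 819] c 0.6158 0.1895 size [0.0234 0.0229] ang 7.46
bar [310 190  20  54 983] c 0.6157 0.0218 size [0.0422 0.014 ] ang 17.05
```

>>> carry_out --steps '[{"xyz":[-0.011,0.014,0.18],"delta_rot":[0,0,0.15]},{"xyz":[0,0,0.18],"delta_rot":[0,0,0]},{"xyz":[0,0,0.14],"delta_rot":[0,0,0]},{"xyz":[0,0,0.037],"delta_rot":[0,0,0]},{"xyz":[0,0,0],"delta_rot":[0,0,0]},{"xyz":[0,0,0],"delta_rot":[0,0,0]}]'

```text
clock: 16.55
tool_pos: [0.6155, 0.0221, 0.0212]
eef_rot: [[0.956, 0.294, 0.002], [0.294, -0.956, 0.0], [0.002, 0.0, -1.0]]
wrist_force: [0.6, -0.7, 0.3]
gripper_width: 0.456
grasp_force: 0.0
```

>>> carry_out --steps '[{"xyz":[0,0,0],"delta_rot":[0,0,0]},{"xyz":[0,0,0],"delta_rot":[0,0,0]},{"xyz":[0,0,0],"delta_rot":[0,0,0]},{"xyz":[0,0,0],"delta_rot":[0,0,0]},{"xyz":[0,0,0],"delta_rot":[0,0,0]},{"xyz":[0,0,0],"delta_rot":[0,0,0]}]' --hand -1 --force 30

```text
clock: 17.3
tool_pos: [0.6148, 0.0219, 0.0204]
eef_rot: [[0.956, 0.294, 0.0], [0.294, -0.956, -0.0], [0.0, 0.0, -1.0]]
wrist_force: [-2.0, -0.6, 5.1]
gripper_width: 0.154
grasp_force: 30.0
```

```bash
python3 g.py 0.597 0.19 0.14 18
```

```text
t 17.3 pos [0.6148 0.0219 0.0204] F [-2.  -0.6  5.1] w 13.5 g 30.0
psi 17.12 tilt [ 0.0002 -0.    ] shift [ 0.217 -1.106 -0.797] dist 0.207
rz share -0.1537847590043731
```

>>> carry_out --steps '[{"xyz":[0,0,-0.2],"delta_rot":[0,0,0]},{"xyz":[0,0,-0.3],"delta_rot":[0,0,-0.13]},{"xyz":[0,0,-0.3],"delta_rot":[0,0,0]},{"xyz":[0.05,-0.275,0],"delta_rot":[0,0,0]},{"xyz":[0.05,-0.275,0],"delta_rot":[0,0,0]},{"xyz":[0.05,-0.275,0],"delta_rot":[0,0,0]},{"xyz":[0.05,-0.275,0],"delta_rot":[0,0,0]},{"xyz":[0,0,0],"delta_rot":[0,0,0]},{"xyz":[0,0,0],"delta_rot":[0,0,0]}]'

```text
clock: 18.42
tool_pos: [0.5924, 0.1878, 0.1398]
eef_rot: [[0.952, 0.307, -0.001], [0.307, -0.952, -0.001], [-0.001, 0.0, -1.0]]
wrist_force: [0.5, 0.6, -1.4]
gripper_width: 0.154
grasp_force: 30.0
```

```bash
python3 g.py 0.597 0.19 0.14 18; python3 w.py w10; python3 m.py w10
python3 - <<'E'
from h import *
from station import *
d=dict(np.load('w10.npz'));P=cloud(d,d['c2w']);z=P[...,2];ok=d['z_map']>0
m=(ok&(z>.11)&(z<.15)).astype(np.uint8);q=P[m>0]
print('held',q.shape,np.percentile(q[:,2],[5,25,50,75,95]).round(4))
for n in ['top','scene']:
    d=get_image(n);c=np.linalg.inv(d['world_to_cam']);P=cloud(d,c);np.savez(n+'1.npz',**d)
    m=((d['z_map']>0)&(P[...,2]>.115)&(P[...,2]<.145)&(np.hypot(P[...,0]-.597,P[...,1]-.19)<.09)).astype(np.uint8)
    k=P[m>0][:,:2].astype(np.float32);print(n,len(k),cv2.minAreaRect(k))
E
```

```text
t 18.425 pos [0.5924 0.1878 0.1398] F [ 0.5  0.6 -1.4] w 13.6 g 30.0
psi 17.9 tilt [-0.0006 -0.0005] shift [ 0.034 -0.004 -0.001] dist 0.005
rz share -0.017942722528777932
red [  34  125   81  157 2451] z 0.0136 ray [0.523  0.3971 0.0136]
red [ 246  133  140   39 1787] z 0.0526 ray [0.6424 0.2046 0.0526]
red [ 270  152   90   20 1585] z 0.0076 ray [0.6216 0.1984 0.0076]
red [ 248  186  139   95 3023] z 0.1287 ray [0.6115 0.1929 0.1287]
red [ 286  218   48   91 2623] z 0.1502 ray [0.595  0.1882 0.1502]
box [ 245  136  142   35 1552] c 0.6345 0.2021 size [0.0258 0.1064] ang 17.85
lid [398   0 213 137 675] c 0.7242 0.0628 size [0.2068 0.0465] ang 77.07
lid [ 271  153   91   18 1288] c 0.6217 0.1979 size [0.0155 0.0815] ang 17.85
bar [ 403    0  226  138 5090] c 0.7434 0.0612 size [0.1975 0.0449] ang 89.88
held (15325, 3) [0.1273 0.1282 0.1287 0.1292 0.1449]
top 171 ((0.6029680371284485, 0.15232208371162415), (0.08847880363464355, 0.02185589261353016), 11.343913078308105)
scene 817 ((0.5977231860160828, 0.18846295773983002), (0.08819489181041718, 0.09166034311056137), 17.7808895111084)
```

View pics/w10.png

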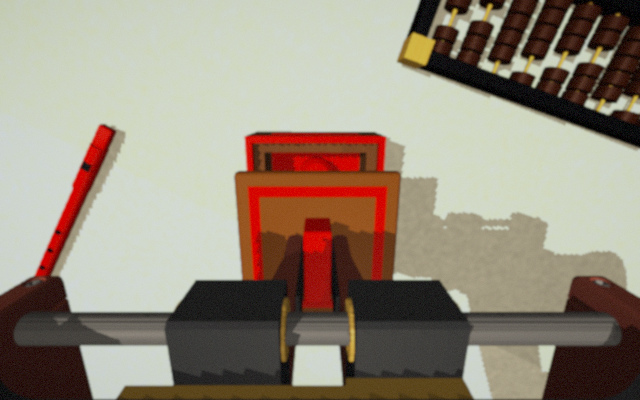

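The lid is held level. It covers most of the box, with its far edge at row 172 and the box's far edge at row 133. Both side pairs are visible, so I'll measure the lid-to-box offset.

```bash
cat > rel.py <<'E'
import sys;from h import *
d=dict(np.load(sys.argv[1]+'.npz'));c2w=d['c2w'];hz=float(sys.argv[2]);P=cloud(d,c2w);z=P[...,2];ok=d['z_map']>0
a=np.radians(17.87);A=np.array([[np.cos(a),np.sin(a)],[np.sin(a),-np.cos(a)]])
o=np.array([.597,.19])
for nm,lo,hi,h,half in [('lid',hz-.004,hz+.005,hz,.045),('box',.046,.06,.052,.053)]:
    m=(ok&(z>lo)&(z<hi)&(np.hypot(P[...,0]-.597,P[...,1]-.19)<.1)).astype(np.uint8)
    m[275:]=0
    n,l,st,_=cv2.connectedComponentsWithStats(m);i=1+np.argmax(st[1:,4]);v,u=np.where(l==i)
    up=np.array([(c,v[u==c].min()-.5) for c in np.unique(u)])
    le=np.array([(u[v==r].min()-.5,r) for r in np.unique(v)]);ri=np.array([(u[v==r].max()+.5,r) for r in np.unique(v)])
    f=lambda p:(cast(p,d['intrinsics'],c2w,h)[:,:2]-o)@A.T
    X=f(up)[:,0];k=len(X)//6;X=np.median(X[k:-k]);L=np.median(f(le)[:,1]);Rr=np.median(f(ri)[:,1])
    print(nm,'far x-half',(X-half).round(4),'y l,r',L.round(4),Rr.round(4),'y mid',((L+Rr)/2).round(4),'width',abs(Rr-L).round(4))
E
python3 rel.py w10 .1275
python3 - <<'E'
from h import *
# same-camera comparison, scene: lid (now, at z .1275) and box (before, at .052), contours cast on planes
for f,lo,hi,h in [('scene1',.112,.14,.1275),('scene0',.045,.06,.052)]:
    d=dict(np.load(f+'.npz'));c=np.linalg.inv(d['world_to_cam']);P=cloud(d,c)
    m=((d['z_map']>0)&(P[...,2]>lo)&(P[...,2]<hi)&(np.hypot(P[...,0]-.597,P[...,1]-.19)<.085)).astype(np.uint8)
    k=max(cv2.findContours(m,0,1)[0],key=cv2.contourArea)[:,0];print(f,cv2.minAreaRect(cast(k,d['intrinsics'],c,h)[:,:2].astype(np.float32)))
E
```

```text
lid far x-half -0.0044 y l,r -0.0431 0.0463 y mid 0.0016 width 0.0894
box far x-half -0.0003 y l,r -0.0532 0.0532 y mid -0.0 width 0.1064
scene1 ((0.5985807776451111, 0.19077299535274506), (0.08911649137735367, 0.09061349183320999), 17.895824432373047)
scene0 ((0.6009591221809387, 0.19419819116592407), (0.11082401871681213, 0.10795125365257263), 17.685880661010742)
```

>>> carry_out --steps '[{"xyz":[0.025,-0.013,0.12],"delta_rot":[0,0,0]},{"xyz":[0,0,0.13],"delta_rot":[0,0,0]},{"xyz":[0,0,0.11],"delta_rot":[0,0,0]},{"xyz":[0,0,0],"delta_rot":[0,0,0]},{"xyz":[0,0,0],"delta_rot":[0,0,0]},{"xyz":[0,0,0],"delta_rot":[0,0,0]}]'

```text
clock: 19.32
tool_pos: [0.5961, 0.1914, 0.0869]
eef_rot: [[0.952, 0.307, 0.001], [0.307, -0.952, 0.0], [0.001, 0.0, -1.0]]
wrist_force: [0.2, -0.0, -0.1]
gripper_width: 0.157
grasp_force: 30.0
```

```bash
python3 g.py 0.597 0.19 0.0644 17.87; python3 w.py w11 >/dev/null; python3 rel.py w11 .0745
```

```text
t 19.325 pos [0.5961 0.1914 0.0869] F [ 0.2 -0.  -0.1] w 13.8 g 30.0
psi 17.87 tilt [0.0012 0.0004] shift [0.002 0.011 0.15 ] dist 0.023
rz share -0.0002307427199938998
lid far x-half 0.0002 y l,r -0.0454 0.044 y mid -0.0007 width 0.0894
box far x-half 0.0 y l,r -0.0534 0.0532 y mid -0.0001 width 0.1066
```

View pics/w11.png

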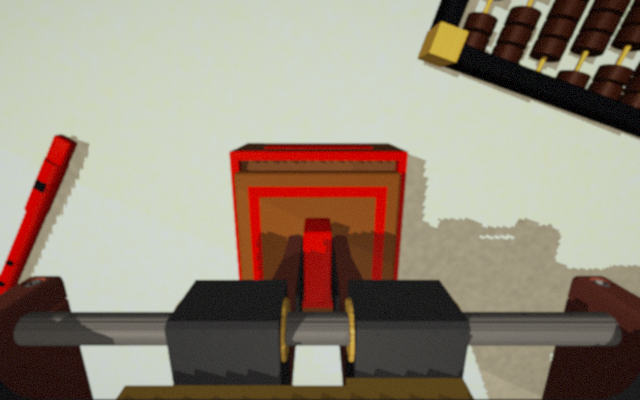

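The lid is centred over the recess to about 1 mm, with its far edge at row 172 inside the rim at row 150. Lowering it slowly now.

>>> carry_out --steps '[{"xyz":[0,0.003,0.03],"delta_rot":[0,0,0]},{"xyz":[0,0,0.03],"delta_rot":[0,0,0]},{"xyz":[0,0,0.03],"delta_rot":[0,0,0]},{"xyz":[0,0,0.03],"delta_rot":[0,0,0]},{"xyz":[0,0,0.02],"delta_rot":[0,0,0]},{"xyz":[0,0,0],"delta_rot":[0,0,0]},{"xyz":[0,0,0],"delta_rot":[0,0,0]}]'

```text
clock: 20.25
tool_pos: [0.5958, 0.1908, 0.0653]
eef_rot: [[0.952, 0.307, 0.0], [0.307, -0.952, 0.0], [0.0, 0.0, -1.0]]
wrist_force: [0.1, -0.2, -0.7]
gripper_width: 0.157
grasp_force: 30.0
```

Lid underside is now about 45 mm up with no contact force yet; pressing a little further.

>>> carry_out --steps '[{"xyz":[0,0,0.01],"delta_rot":[0,0,0]},{"xyz":[0,0,0.01],"delta_rot":[0,0,0]},{"xyz":[0,0,0],"delta_rot":[0,0,0]},{"xyz":[0,0,0],"delta_rot":[0,0,0]}]'

```text
clock: 20.75
tool_pos: [0.596, 0.1909, 0.0644]
eef_rot: [[0.952, 0.307, 0.001], [0.307, -0.952, 0.0], [0.001, 0.0, -1.0]]
wrist_force: [-4.8, -1.5, 17.0]
gripper_width: 0.155
grasp_force: 30.0
```

The lid is seated: contact at 17 N at the expected height. Letting go and backing off.

>>> carry_out --steps '[{"xyz":[0,0,-0.005],"delta_rot":[0,0,0]},{"xyz":[0,0,0],"delta_rot":[0,0,0]},{"xyz":[0,0,0],"delta_rot":[0,0,0]},{"xyz":[0,0,0],"delta_rot":[0,0,0]},{"xyz":[0,0,-0.1],"delta_rot":[0,0,0]},{"xyz":[0,0,-0.2],"delta_rot":[0,0,0]},{"xyz":[-0.1,0,-0.3],"delta_rot":[0,0,0]},{"xyz":[-0.1,0,-0.3],"delta_rot":[0,0,0]},{"xyz":[-0.1,0,0],"delta_rot":[0,0,0]},{"xyz":[0,0,0],"delta_rot":[0,0,0]}]' --hand -0.09

```text
clock: 22.0
tool_pos: [0.5518, 0.1766, 0.1982]
eef_rot: [[0.952, 0.307, -0.0], [0.307, -0.952, -0.0], [-0.0, -0.0, -1.0]]
wrist_force: [0.0, -0.2, -0.5]
gripper_width: 0.453
grasp_force: 0.0
```

```bash
python3 g.py 0.597 0.19 0.0644 17.87; python3 w.py w12 >/dev/null
python3 - <<'E'
from h import *
d=dict(np.load('w12.npz'));P=cloud(d,d['c2w']);a=np.radians(17.87);A=np.array([[np.cos(a),np.sin(a)],[np.sin(a),-np.cos(a)]])
q=(P[...,:2]-[.5967,.1899])@A.T;z=P[...,2];ok=d['z_map']>0
for sx in (-1,1):
    for sy in (-1,1):
        r=ok&(abs(q[...,0]-sx*.034)<.008)&(abs(q[...,1]-sy*.034)<.008)&(z<.1);print('lid quarter',sx,sy,r.sum(),np.median(z[r]).round(4) if r.any() else '')
        r=ok&(abs(q[...,0]-sx*.0505)<.0015)&(abs(q[...,1])<.04)&(z<.1)
    print('rim x',sx,np.median(z[r]).round(4))
E
```

```text
t 22.0 pos [0.5518 0.1766 0.1982] F [ 0.  -0.2 -0.5] w 39.9 g 0.0
psi 17.87 tilt [-0.0003 -0.0001] shift [0.314 0.008 0.892] dist 0.142
rz share -0.0005995573832963579
lid quarter -1 -1 269 0.0533
lid quarter -1 1 273 0.0533
rim x -1 0.0531
lid quarter 1 -1 333 0.0533
lid quarter 1 1 339 0.0532
rim x 1 0.0531
```

View pics/w12.png

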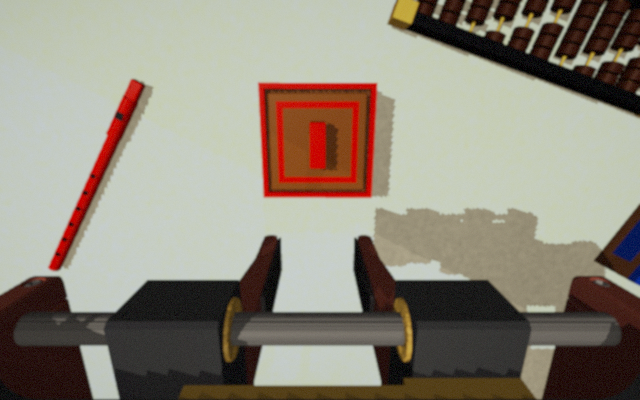

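The lid sits in the recess at about (319,141). All four quarters read the same height and are flush with the rim, and the gripper is clear.

```bash
python3 -c "
from station import *
print(hand_in())"
```

```text
the job is handed in; nothing more can be done
None
```

The job is handed in at 22 s on the robot's clock: both red beads are in the red box, the blue bead is in the blue box, and the lid sits level on the red box's ledge with the gripper clear. I didn't touch the suanpan, whistle, elephant or magnifying glass.

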